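# Lid and lock bar on a lunch carrier

### The job

The steel lunch carrier is packed and has to be locked for the road: set the lid that fits it on its rim, seated and level, and let go of it; then pick up the lock bar by its black grip, thread it through the eye of one strap, over the lid and on through the eye of the other strap, until the clip groove near its tip stands clear beyond the second eye. Finish still gripping the bar there, straight through both eyes, so that a colleague can put the retaining clip on its end: do not let go of it. Push gently, keep the carrier standing about where it is, and leave the other things where they are.

Things in the scene. Friction and masses are not known exactly. Their poses are not given: they have to be found in the camera images.
- carrier: loose round stainless lunch carrier, 1.6 kg, two stacked tiers 124 mm across; mouth 118 mm inside, rim 83 mm above the worktop, bread rolls in it to 13 mm below the rim. Upright straps 20 mm wide at its +y and -y sides (outer faces 71 mm from the axis) each end in an eye, a short tube along the carrier's y. Origin: centre of its underside, z up; yaw -0.1 to 0.3 rad
- carrier_rim (a point): centre of the carrier's mouth, level with the rim, 83 mm above the worktop; axes as the carrier. Behind it a wall cabinet hangs 0.53 m above the worktop from about x = 0.57 m back: swing the arm drawn in
- eye_left (a point): centre of the eye on the carrier's +y side (the robot's left), 71 mm from the carrier's axis, 120 mm above the worktop: a tube 10 mm long, bore 13 mm, 23 mm outside. Both eyes have one common axis, the carrier's y axis direction
- eye_right (a point): centre of the like eye on the carrier's -y side, 142 mm from the other
- lid: the loose stainless lid that fits (0.14 kg): flange 127 mm across, 3 mm thick; under it a plug 112 mm across, 7 mm deep (3 mm play in the mouth); on top a black round knob 24 mm across, top 28 mm above the flange's underside, steel rose at its foot to 7.5 mm. Origin: centre of the flange's underside, z up; lies on its plug at the start. Seated: origin at carrier_rim, knob 5 mm below the bar
- bar: lock bar (0.12 kg): black grip 70 mm long (x), 16 wide (y), 20 high, flat underside; from its +x end a straight steel rod, 8 mm diameter, 178 mm long, last 9 mm tapered. Origin: centre of the grip's underside; +x to the tip, z up; the rod's axis is 5 mm above the underside. The grip does not pass an eye. Lies flat on the worktop left of the carrier, tip to the right (-y)
- bar_tip (a point): the very tip of the rod, on its axis, 213 mm from the bar's origin along +x; clip groove 10.5 to 13.5 mm behind it; axes as the bar
- lid_small: small loose stainless lid, same pattern but only 92 mm across (plug 78 mm, knob 20 mm), too small for the carrier; it belongs to the snack tin. Origin as for the lid. A bystander
- snack_tin: small open round stainless tin, 88 mm across, 46 mm high, origin centre of its underside. A bystander
- pepper_tin: small grey pepper tin, 41 mm across, 51 mm high, origin centre of its underside. A bystander
- mug_berry: white mug with a berry picture, 82 x 118 mm with its handle, 92 mm high, origin centre of its underside. A bystander
- food_tub: clear food tub with a lid, 127 x 198 mm, 108 mm high, origin centre of its underside. A bystander
Things that resemble listed ones, but are neither listed nor needed, are in the scene too. Leave any yellow look-alike of the lid alone.

How it is judged:
By the outcome, as a careful person would: the job done as asked, in the order asked, and still so for the second after the job is handed in, while the arm keeps its last pose, push and grip.
It also fails if it takes over 66 s, if anything falls off the work surface, if the arm or the gripper's body presses on something with over 40 N, if the wrist force passes 120 N, or if a joint passes its speed limit or range.

### The arm

A 7-joint arm with a two-finger parallel gripper is mounted at the origin on a cart in front of the work surface, level with it; the furniture and walls round the work are solid. World frame = base frame: x ahead of the robot, y to its left, z up, the work surface at z = 0. Lengths are in m, angles in degrees, forces in N, time in s.
With the tool pointing down it reaches from about 0.425 to 0.875 m from the base axis. Payload 4.7 kg.
Tool frame: the origin (TCP) lies on the centre line of the jaws, within the pads' length; the fingertips stand 14 mm ahead of it and the grasp point (between the pads) lies 5 mm behind it; z points along the fingers, y is the line along which they close (so a half turn about z gives the same grasp; the last joint's range is limited). The gripper opens to 87 mm and grips with 3 to 60 N. Pads are 19 mm wide; open, the fingers measure 117 mm over their backs; the gripper's body (75 mm by 190 mm) begins 51 mm behind the grasp point.
Start: joints at [-72.302, 18.392, -4.016, 83.108, 1.295, 78.541, -3.26], TCP at [0.189, 0.622, 0.237] pointing down, gripper open.
Joint ranges: [-163.93, 163.93], [-17.29, 119.83], [-79.2, 71.16], [3.27, 140.29], [-89.18, 269.18], [5.43, 117.66], [-154.24, 154.24]. Speed limits (degrees/s): [147.25, 147.25, 180, 180, 180, 180, 180].

### API

Orientations are given as [roll, pitch, yaw] about the fixed x, y, z axes, in that order (R = Rz(yaw) Ry(pitch) Rx(roll)).
In Python, from cell import env gives the robot as it stands.
- The arm moves only by the tool jog_arm, never from a script. Its argument "motion" is a list that holds one entry, the list of rows, each a list of 7 numbers: the shift along the tool's x, y, z in units of 0.1 m (1.0 is 0.1 m), then the turn, a rotation vector about the tool's x, y, z in units of 180 degrees (1.0 is 180 degrees), then the closure, from 0 (fully open) to 1 (shut). A call has 1 to 5 rows; each row is the pose to reach, as a shift and turn from the pose commanded when the call began, along the tool's axes at that moment, turning the shorter way round; what a row does not reach only later rows make up. A row lasts 1/10 s, in which the tool goes at most 50 mm and 8.59 degrees, less where a joint would pass 70% of its speed; a pose out of reach is approached as far as the arm can. A call with a number of a shift or a turn outside -1 to 1 is refused whole. A call with a gripper value outside its range is refused whole. The fingers move at their own pace and stop on an object; "grip_force" is the grip in N (left out, the last holds). Time passes only in rows, so rows that repeat a pose let the fingers close. It gives the time, the measured TCP pose, the force, the opening and the grip force at its end, in the units of the state.
- env.get_obs(): the state, without advancing time (a new reading comes with each control period).
- env.read_camera(name): name is "scene" or "top" or "wrist"; returns (picture, depth): 420x560x3 uint8, red, green, blue; 420x560 float32, m along the optical axis (not along the pixel's ray), 0 where there is no reading.
- env.camera_info(name): a dict with "camera_matrix" (3x3 intrinsics, pixels), "origin" and "orientation" of the camera in the world; the wrist camera has in their place "mount" (4x4, takes a point from camera to tool coordinates, whose origin is the TCP and whose axes are the flange's). Camera axes: x right, y down, z forward; pixel columns grow to the right and rows downward; lengths in m; the calibration is good to about 2 mm. The wrist camera is an equidistant fisheye: a pixel r from the principal point sees the ray r / f radians off the axis. A picture is of the moment at which its call begins: read the wrist's pose just before it. camera_info takes no time and is no camera call.
- env.sign_off(): hands the job in; it is judged then, once.
The state is a dict: "time_s": time; "qpos": joint angles; "joint_velocities": joint speeds; "effort": joint torques, N m; "tool_pos": TCP position; "tool_rot": TCP orientation; "force": force on the tool from outside, world axes, zero at the start; "wrist_torque": the same for the moment, N m; "grip_width": finger opening in m; "grasp_force": force on a finger pad.
Only numpy, scipy, OpenCV 4.12 (cv2) and the standard library are available. Lean on these libraries where they do the work, as an engineer would, in place of code of your own. Each camera call takes 0.05 s, during which the arm holds its last target. There are 200 camera calls.

## Working session

There is one attempt and no reset: what is moved stays moved. The work goes in short steps, Python scripts to look and compute and a tool call to move; the robot and the scene stay as the last step left them, time stands still between calls to the robot, and variables do not carry over. Pictures are saved under pics/ and viewed, at most 10 in all, crops included, and the job is handed in when it is done.

Besides the shell and the picture viewer there is one more tool, called after ">>>" as name([rows], argument=value, ...), one row to a line, values as JSON. jog_arm: Moves the arm, as the interface text tells. Shifts and turns lie within -1 to 1; 1 stands for 0.1 m of shift or 180 degrees of turn. Its arguments: {"type":"object","properties":{"motion":{"type":"array","items":{"type":"array","items":{"type":"array","items":{"type":"number"}}}},"grip_force":{"type":"number"}},"required":["motion"]}

```bash
mkdir -p pics; ls; python3 - <<'E'
from cell import env
import cv2,numpy as np
for n in ["scene","top"]:
    p,d=env.read_camera(n); cv2.imwrite(f"pics/{n}0.png",p[:,:,::-1]); np.savez(f"{n}0.npz",p=p,d=d)
    print(n,env.camera_info(n), (d==0).mean())
print(env.camera_info("wrist")); print(env.get_obs())
E
```

```text
pics
scene {'camera_matrix': array([[494.13665567,   0.        , 281.79781555],
       [  0.        , 494.13665567, 202.57195071],
       [  0.        ,   0.        ,   1.        ]]), 'origin': array([-0.35536588, -0.45939963,  1.250704  ]), 'orientation': array([-1.37922396e+02, -9.36306478e-02, -6.05580962e+01])} 0.004009353741496599
top {'camera_matrix': array([[490.50594748,   0.        , 273.38259128],
       [  0.        , 490.50594748, 209.60492929],
       [  0.        ,   0.        ,   1.        ]]), 'origin': array([0.26576741, 0.06331609, 1.49274917]), 'orientation': array([-1.69259849e+02, -2.42515332e-02, -9.05000981e+01])} 0.003907312925170068
{'camera_matrix': array([[325.1922621 ,   0.        , 279.30542763],
       [  0.        , 325.1922621 , 214.0865641 ],
       [  0.        ,   0.        ,   1.        ]]), 'mount': array([[-1.20514884e-03, -9.63736378e-01, -2.66853409e-01,
         7.28203650e-02],
       [ 9.99999270e-01, -1.13900361e-03, -4.02650834e-04,
         4.98105088e-04],
       [ 8.41022606e-05, -2.66853699e-01,  9.63737047e-01,
        -1.48572462e-01],
       [ 0.00000000e+00,  0.00000000e+00,  0.00000000e+00,
         1.00000000e+00]])}
{'time_s': 0.1, 'qpos': array([-72.30024934,  18.43380219,  -4.01563858,  83.16886786,
         1.29504018,  78.54076673,  -3.26094183]), 'joint_velocities': array([-0.0409271 , -0.03644307, -0.07033549, -0.18225313,  0.00799037,
        0.02998392,  0.05869422]), 'effort': array([-5.65446353e-04, -4.92572773e+01, -4.06015199e-01, -3.13400602e+01,
       -6.42484473e-02,  3.94721248e-02,  9.30180408e-05]), 'tool_pos': array([0.18877475, 0.62148416, 0.23557396]), 'tool_rot': array([-1.79901799e+02,  5.52771508e-03,  1.63109038e+02]), 'force': array([1.36394262, 0.67481049, 0.21155254]), 'wrist_torque': array([ 0.07546701, -0.00223898,  0.00855069]), 'grasp_force': 0.0, 'grip_width': 0.08717163629805262}
```

View pics/top0.png

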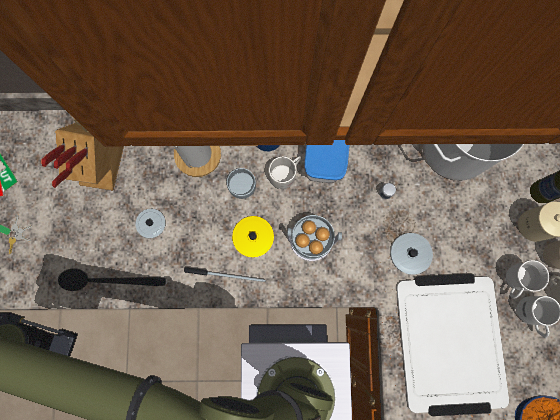

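View pics/scene0.png

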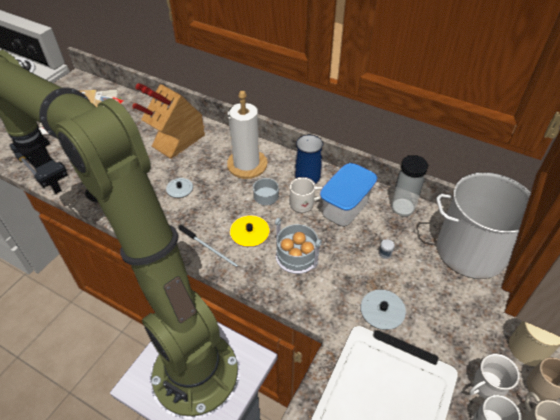

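The top view shows these candidates:
- **Lid:** steel lid at (412,253), small steel lid at (150,222), yellow lid at (253,236). I choose the large steel lid at (412,253).
- **Bar:** black grip at about (195,271) with its rod running to (265,281). The black ladle at (70,280) is only a look-alike.
- **Carrier:** the tin with rolls at (313,238).

Next I take coarse measurements from both views.

```bash
cat > h.py <<'E'
import numpy as np, cv2
from scipy.spatial.transform import Rotation as Rn
from cell import env
rot=lambda e: Rn.from_euler('xyz',e,degrees=True).as_matrix()
def cam(n, st=None):
    """K, R(cam->world), origin"""
    i=env.camera_info(n); K=i['camera_matrix']
    if n!='wrist': return K,rot(i['orientation']),i['origin']
    R=rot(st['tool_rot']); M=i['mount']
    return K,R@M[:3,:3],R@M[:3,3]+st['tool_pos']
def rays(n,c,uv):
    K,R,o=c; uv=np.atleast_2d(uv).astype(float)
    a=(uv-K[:2,2])/np.array([K[0,0],K[1,1]])
    if n!='wrist': v=np.c_[a,np.ones(len(a))]
    else:
        r=np.hypot(*a.T); v=np.c_[a*np.sinc(r/np.pi)[:,None]**1,np.cos(r)] if True else 0
    return v@R.T
def plane(n,c,uv,z):
    v=rays(n,c,uv); return c[2]+v*((z-c[2][2])/v[:,2])[:,None]
def proj(n,c,P):
    K,R,o=c; q=(np.atleast_2d(P)-o)@R
    if n=='wrist':
        t=np.arctan2(np.hypot(q[:,0],q[:,1]),q[:,2])/np.hypot(q[:,0],q[:,1]); a=q[:,:2]*t[:,None]
    else: a=q[:,:2]/q[:,2:]
    return a*np.array([K[0,0],K[1,1]])+K[:2,2]
def cross(rs):
    """least-squares meeting point of rays [(o,v),...]"""
    A=np.zeros((3,3));b=np.zeros(3)
    for o,v in rs:
        v=v/np.linalg.norm(v); P=np.eye(3)-np.outer(v,v); A+=P;b+=P@o
    return np.linalg.solve(A,b)
def cloud(n,c,d):
    h,w=d.shape; u,v=np.meshgrid(np.arange(w),np.arange(h)); r=rays(n,c,np.c_[u.ravel(),v.ravel()])
    K,R,o=c; zf=(r@R)[:,2]   # depth along axis
    return (o+r*(d.ravel()/zf)[:,None]).reshape(h,w,3)
E
python3 - <<'E'
from h import *
np.set_printoptions(precision=4,suppress=True)
D={n:np.load(n+'0.npz') for n in('top','scene')}; C={n:cam(n) for n in D}
W={n:cloud(n,C[n],D[n]['d']) for n in D}
def at(n,u,v,k=4): return np.median(W[n][v-k:v+k+1,u-k:u+k+1].reshape(-1,3),0)
print('table',at('top',350,270),at('scene',200,215),at('top',220,250))
def blob(n,u,v,k,thr=60):
    p=D[n]['p'][v-k:v+k+1,u-k:u+k+1]; m=(p.max(2)<thr)
    nn,l,s,c=cv2.connectedComponentsWithStats(m.astype(np.uint8)); i=1+s[1:,4].argmax()
    return c[i]+[u-k,v-k], s[i,4], np.argwhere(l==i)[:,::-1]+[u-k,v-k]
for nm,t,s in [('lid',(412,253),(383,306)),('small',(150,222),(179,185))]:
    bt=blob('top',*t,10);bs=blob('scene',*s,10); 
    X=cross([(C['top'][2],rays('top',C['top'],bt[0])[0]),(C['scene'][2],rays('scene',C['scene'],bs[0])[0])])
    print(nm,bt[:2],bs[:2],X, np.median(W['top'][tuple(bt[2].T[::-1])],0))
# lid extents by cloud height
for nm,n,(u,v),k,zr in [('lid','top',(412,253),35,(.004,.02)),('small','top',(150,222),30,(.004,.02)),('carrier','top',(313,238),40,(.076,.092)),('carr_eyes','top',(313,238),45,(.108,.14))]:
    w=W[n][v-k:v+k+1,u-k:u+k+1].reshape(-1,3); m=(w[:,2]>zr[0])&(w[:,2]<zr[1]); q=w[m]
    print(nm,m.sum(),q.mean(0),q.min(0),q.max(0))
bt=blob('top',195,271,14); print('grip top',bt[:2],np.median(W['top'][tuple(bt[2].T[::-1])],0), plane('top',C['top'],[bt[0]],.02))
for nm,uv in [('rod end',(265,281)),('mug',(283,170)),('tub',(327,160)),('pepper',(388,190)),('tin',(241,183)),('yellow',(253,236))]:
    print(nm,at('top',*uv,1))
E
```

```text
table [ 0.3608 -0.1702 -0.0009] [0.4458 0.3038 0.0001] [ 0.4251  0.2241 -0.0001]
lid (array([412.2549, 252.5098]), np.int32(51)) (array([383.3673, 305.7347]), np.int32(49)) [ 0.4108 -0.3567  0.0218] [ 0.4099 -0.3522  0.033 ]
small (array([148.9706, 222.0294]), np.int32(34)) (array([178.625 , 184.5625]), np.int32(16)) [0.5104 0.4387 0.0193] [0.5084 0.4363 0.0287]
lid 2237 [ 0.3894 -0.3646  0.0106] [ 0.304 -0.47   0.004] [ 0.5185 -0.2481  0.02  ]
small 871 [0.5103 0.4374 0.0095] [0.4193 0.3456 0.004 ] [0.6076 0.5366 0.0198]
carrier 164 [ 0.4597 -0.0554  0.0824] [ 0.3957 -0.1211  0.0763] [0.5171 0.0157 0.091 ]
carr_eyes 59 [ 0.4552 -0.0598  0.1282] [ 0.4388 -0.1294  0.1189] [0.4721 0.0202 0.1356]
grip top (array([194.8843, 270.4793]), np.int32(121)) [0.3633 0.2965 0.0184] [[0.3621 0.2962 0.02  ]]
rod end [ 0.3301  0.0874 -0.0021]
mug [0.6738 0.029  0.0082]
tub [ 0.6757 -0.0982  0.1073]
pepper [ 0.5965 -0.2863  0.051 ]
tin [0.6335 0.1607 0.0041]
yellow [0.4619 0.1218 0.0384]
```

```bash
cat >> h.py <<'E'
def plan(targets, start=None):
    """targets: list of (x,y,z,yaw) tool-down poses; prints call numbers in units"""
    s=env.get_obs(); p=s['tool_pos'] if start is None else np.array(start[:3]); y=s['tool_rot'][2] if start is None else start[3]
    for t in targets:
        R=rot([180,0,y]); d=R.T@(np.array(t[:3])-p)
        print(np.round(d/0.1,3), 'turn z', round(-((t[3]-y+180)%360-180)/180,4)); p=np.array(t[:3]); y=t[3]
def snap(tag, view=None):
    s=env.get_obs(); p,d=env.read_camera('wrist'); np.savez(tag+'.npz',p=p,d=d); cv2.imwrite(f'pics/{tag}.png',p[:,:,::-1])
    np.savez(tag+'_s.npz',tool_pos=s['tool_pos'],tool_rot=s['tool_rot']); return s,p,d
E
python3 - <<'E'
from h import *
a=np.array([0.189,0.622,0.237,163.1]);b=np.array([0.39,0.26,0.2,90])
plan([a+(b-a)*k/5 for k in range(1,6)],a)
E
```

```text
[-0.595 -0.576  0.074] turn z 0.0812
[-0.721 -0.407  0.074] turn z 0.0812
[-0.801 -0.212  0.074] turn z 0.0812
[-0.828 -0.003  0.074] turn z 0.0812
[-0.802  0.206  0.074] turn z 0.0812
```

>>> jog_arm([
  [[-0.595,-0.576,0.074,0,0,0.0812,0],[-0.595,-0.576,0.074,0,0,0.0812,0]],
])

```text
time_s: 0.3
tool_pos: [0.2301, 0.5474, 0.2278]
tool_rot: [-179.9, 0.1, 148.2]
force: [0.5, -1.9, 0.2]
grip_width: 0.087
grasp_force: 0.0
```

>>> jog_arm([
  [[-0.72,-0.407,0.074,0,0,0.0812,0],[-0.72,-0.407,0.074,0,0,0.0812,0]],
])

```text
time_s: 0.5
tool_pos: [0.271, 0.4739, 0.221]
tool_rot: [-179.9, 0.1, 133.4]
force: [1.1, -0.2, 0.7]
grip_width: 0.087
grasp_force: 0.0
```

>>> jog_arm([
  [[-0.8,-0.212,0.074,0,0,0.0812,0],[-0.8,-0.212,0.074,0,0,0.0812,0]],
])

```text
time_s: 0.7
tool_pos: [0.311, 0.4015, 0.2137]
tool_rot: [-180.0, 0.1, 118.8]
force: [1.0, -0.3, 0.0]
grip_width: 0.0869
grasp_force: 0.0
```

>>> jog_arm([
  [[-0.828,0,0.074,0,0,0.0812,0],[-0.828,0,0.074,0,0,0.0812,0]],
])

```text
time_s: 0.9
tool_pos: [0.3512, 0.3293, 0.2064]
tool_rot: [-180.0, 0.1, 104.2]
force: [0.3, 0.8, 0.7]
grip_width: 0.087
grasp_force: 0.0
```

>>> jog_arm([
  [[-0.8,0.206,0.074,0,0,0.0812,0],[-0.8,0.206,0.074,0,0,0.0812,0],[-0.8,0.206,0.074,0,0,0.0812,0],[-0.8,0.206,0.074,0,0,0.0812,0]],
])

```text
time_s: 1.3
tool_pos: [0.3899, 0.26, 0.1994]
tool_rot: [-180.0, -0.0, 90.0]
force: [0.2, 0.6, 0.2]
grip_width: 0.0875
grasp_force: 0.0
```

```bash
python3 - <<'E'
from h import *
s,p,d=snap('w1'); print((d==0).mean())
b=np.array([0.39,0.26,0.2,90]);
plan([(.41,.16,.22,90),(.44,.06,.25,90),(.46,-.02,.25,90),(.46,-.11,.25,90)],b)
E
```

```text
0.015459183673469388
[-1.   0.2 -0.2] turn z -0.0
[-1.   0.3 -0.3] turn z 0.0
[-0.8  0.2  0. ] turn z 0.0
[-0.9  0.   0. ] turn z 0.0
```

View pics/w1.png

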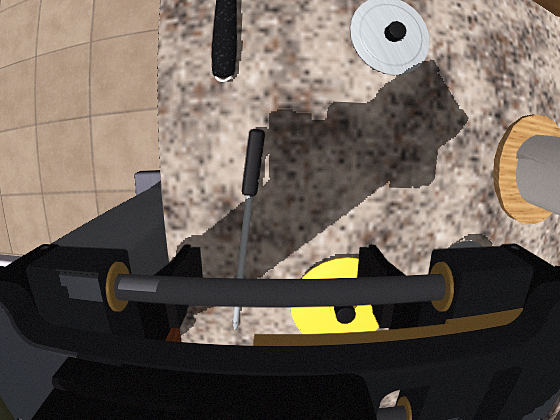

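The wrist view shows the bar's grip at (253,162) with the rod running down to the tip at (236,325). The yellow lid is at (340,300), the small lid at (390,35) and the ladle handle at (225,40). The gripper hides rows below about 245, so I need to view things from their -y side.

>>> jog_arm([
  [[-1,0.2,-0.2,0,0,0,0],[-1,0.2,-0.2,0,0,0,0]],
])

```text
time_s: 1.55
tool_pos: [0.4085, 0.1656, 0.2187]
tool_rot: [-180.0, 0.1, 90.5]
force: [1.3, -1.7, -0.0]
grip_width: 0.0869
grasp_force: 0.0
```

>>> jog_arm([
  [[-1,0.3,-0.3,0,0,0,0],[-1,0.3,-0.3,0,0,0,0],[-1,0.3,-0.3,0,0,0,0]],
])

```text
time_s: 1.85
tool_pos: [0.4414, 0.0601, 0.2509]
tool_rot: [179.8, -0.0, 89.7]
force: [0.8, 0.3, 0.2]
grip_width: 0.0871
grasp_force: 0.0
```

>>> jog_arm([
  [[-1,0.2,0,0,0,0,0],[-1,0.2,0,0,0,0,0],[-1,0.2,0,0,0,0,0]],
])

```text
time_s: 2.15
tool_pos: [0.4602, -0.0408, 0.2493]
tool_rot: [179.9, 0.1, 89.7]
force: [0.9, 0.4, 0.3]
grip_width: 0.0873
grasp_force: 0.0
```

>>> jog_arm([
  [[-1,0,0,0,0,0,0],[-1,0,0,0,0,0,0]],
])

```text
time_s: 2.35
tool_pos: [0.4603, -0.1337, 0.2487]
tool_rot: [180.0, -0.0, 90.5]
force: [0.7, -0.1, -0.4]
grip_width: 0.0869
grasp_force: 0.0
```

>>> jog_arm([
  [[-0.7,0,0,0,0,0,0],[-0.7,0,0,0,0,0,0],[-0.7,0,0,0,0,0,0],[-0.7,0,0,0,0,0,0]],
])

```text
time_s: 2.75
tool_pos: [0.4603, -0.2035, 0.2485]
tool_rot: [-180.0, -0.0, 90.2]
force: [0.4, 1.0, -0.0]
grip_width: 0.0867
grasp_force: 0.0
```

```bash
python3 - <<'E'
from h import *
s,p,d=snap('w2'); print(s['tool_pos'],s['tool_rot'],s['time_s'])
E
```

```text
[ 0.46027082 -0.20354711  0.24851298] [-1.79971261e+02 -3.82913963e-02  9.01721706e+01] 2.75
```

View pics/w2.png

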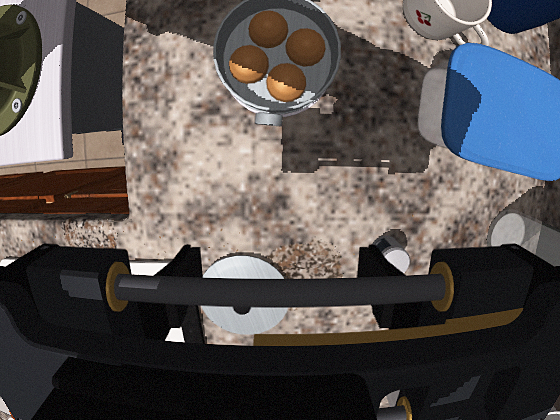

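The carrier's mouth is centred near (277,53), too close to the picture's edge. The near (right) eye is at about (268,117), the lid at (243,292) and the pepper tin at (395,255). I'll move back a little for two clean views.

>>> jog_arm([
  [[0.7,0.3,0,0,0,0,0],[0.7,0.3,0,0,0,0,0],[0.7,0.3,0,0,0,0,0],[0.7,0.3,0,0,0,0,0]],
])

```text
time_s: 3.2
tool_pos: [0.4898, -0.1332, 0.2485]
tool_rot: [-180.0, 0.0, 90.3]
force: [-1.0, 0.4, -0.8]
grip_width: 0.0869
grasp_force: 0.0
```

```bash
python3 - <<'E'
from h import *
s,p,d=snap('w3'); print(s['tool_pos'],s['tool_rot'],s['time_s'])
E
```

```text
[ 0.48975822 -0.13315271  0.24851876] [-1.79958538e+02  6.89238396e-03  9.03345035e+01] 3.2
```

>>> jog_arm([
  [[0,-0.6,0,0,0,0,0],[0,-0.6,0,0,0,0,0],[0,-0.6,0,0,0,0,0],[0,-0.6,0,0,0,0,0]],
])

```text
time_s: 3.65
tool_pos: [0.4298, -0.136, 0.2492]
tool_rot: [179.9, -0.1, 90.0]
force: [-0.8, 0.8, 0.7]
grip_width: 0.087
grasp_force: 0.0
```

```bash
python3 - <<'E'
from h import *
s,p,d=snap('w4'); print(s['tool_pos'],s['tool_rot'],s['time_s'])
q=np.load('w3.npz')['p']; a=q[40:210,180:400]; b=p[40:210,180:400]
cv2.imwrite('pics/carr.png',cv2.resize(np.vstack([a[:,:,::-1],b[:,:,::-1]])[:, :],None,fx=1.76,fy=1.76,interpolation=cv2.INTER_CUBIC))
E
```

```text
[ 0.42980849 -0.13598814  0.24919422] [ 1.79897136e+02 -6.00102979e-02  8.99924374e+01] 3.65
```

View pics/carr.png

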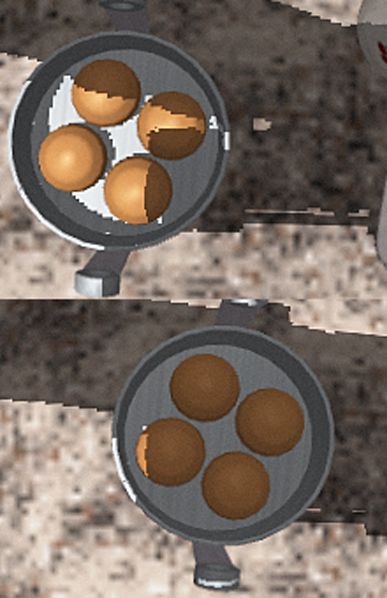

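The crop, with view w3 above and w4 below, shows the open mouth with four rolls. The near eye is at px (235,200) in w3 and (304,196) in w4. The far eye is at (249,41) in w3 and about (318,38) in w4. Now I measure them.

```bash
cat > m.py <<'E'
from h import *
np.set_printoptions(precision=4,suppress=True)
def load(t):
    a=np.load(t+'.npz');s=dict(np.load(t+'_s.npz'));c=cam('wrist',s);return a['p'],a['d'],c,cloud('wrist',c,a['d'])
def circ(q):
    x,y=q[:,0],q[:,1];A=np.c_[2*x,2*y,np.ones(len(x))];s=np.linalg.lstsq(A,x*x+y*y,rcond=None)[0]
    return s[0],s[1],np.sqrt(s[2]+s[0]**2+s[1]**2)
E
python3 - <<'E'
from m import *
E={}
for t in('w3','w4'):
    p,d,c,w=load(t)
    print(t,'table z',np.median(w[210:240,250:330,2]))
    near=np.hypot(w[...,0]-.457,w[...,1]+.055)<.1
    near[240:]=0
    rim=near&(abs(w[...,2]-.083)<.003); q=w[rim]; q=q[np.hypot(q[:,0]-.457,q[:,1]+.055)<.068]
    for _ in range(4):
        x,y,r=circ(q); e=abs(np.hypot(q[:,0]-x,q[:,1]-y)-r); q=q[e<max(.003,0)]
    print(' rim',x,y,r,q[:,2].mean(),len(q), w[near&(abs(w[...,2]-.083)<.008)][:,2].mean())
    for nm,sg in(('R',-1),('L',1)):
        m=near&(w[...,2]>.108)&(sg*(w[...,1]+.055)>.04); q=w[m]; uv=np.argwhere(m)[:,::-1]
        if len(q)==0: print(nm,'none'); continue
        top=q[q[:,2]>np.percentile(q[:,2],70)]
        print(' ',nm,len(q),'uv',uv.min(0),uv.max(0),'xyz min',q.min(0),'max',q.max(0),'mid',(q.min(0)+q.max(0))/2,'top',top.mean(0))
        E.setdefault(nm,[]).append((c[2],rays('wrist',c,[uv.mean(0)])[0]))
for k in E: print(k,cross(E[k]) if len(E[k])>1 else '')
E
```

```text
w3 table z 0.0004989566213009222
 rim 0.45744732035058366 -0.053145829675829925 0.059976576597200765 0.08303284565482527 1322 0.08202146175076652
  R 390 uv [222 192] [248 208] xyz min [ 0.4395 -0.1297  0.1081] max [ 0.4625 -0.1179  0.1334] mid [ 0.451  -0.1238  0.1207] top [ 0.4507 -0.1241  0.1315]
  L 418 uv [236  29] [263  46] xyz min [0.4524 0.0114 0.1081] max [0.4755 0.0233 0.1335] mid [0.4639 0.0173 0.1208] top [0.4644 0.0172 0.1314]
w4 table z 0.0004904211465281694
 rim 0.457041768132752 -0.05313626483011932 0.05998536693438666 0.08299103583118687 1323 0.08194506446824931
  R 382 uv [290 189] [316 205] xyz min [ 0.4395 -0.1296  0.1084] max [ 0.4626 -0.1182  0.1334] mid [ 0.451  -0.1239  0.1209] top [ 0.4509 -0.1241  0.1315]
  L 415 uv [305  27] [332  44] xyz min [0.4521 0.0111 0.1081] max [0.4752 0.0229 0.1336] mid [0.4636 0.017  0.1208] top [0.4636 0.0171 0.1314]
R [ 0.4508 -0.1239  0.122 ]
L [0.4638 0.0178 0.1195]
```

>>> jog_arm([
  [[-0.9,0,0,0,0,0,0],[-0.9,0,0,0,0,0,0]],
])

```text
time_s: 3.9
tool_pos: [0.4303, -0.2273, 0.2492]
tool_rot: [179.9, 0.1, 90.2]
force: [0.6, 0.0, -0.5]
grip_width: 0.0868
grasp_force: 0.0
```

>>> jog_arm([
  [[-0.9,0,0,0,0,0,0],[-0.9,0,0,0,0,0,0]],
])

```text
time_s: 4.1
tool_pos: [0.43, -0.3187, 0.2498]
tool_rot: [179.9, 0.1, 90.0]
force: [0.3, 0.4, 0.6]
grip_width: 0.0871
grasp_force: 0.0
```

>>> jog_arm([
  [[-0.85,-0.1,0.3,0,0,0,0],[-0.85,-0.1,0.3,0,0,0,0],[-0.85,-0.1,0.3,0,0,0,0],[-0.85,-0.1,0.3,0,0,0,0],[-0.85,-0.1,0.3,0,0,0,0]],
])

```text
time_s: 4.6
tool_pos: [0.4208, -0.4, 0.2189]
tool_rot: [180.0, 0.0, 90.1]
force: [-0.5, 0.3, 0.4]
grip_width: 0.0868
grasp_force: 0.0
```

```bash
python3 - <<'E'
from m import *
s,p,d=snap('w5'); print(s['tool_pos'],s['tool_rot'],s['time_s'])
p,d,c,w=load('w5')
near=np.hypot(w[...,0]-.411,w[...,1]+.357)<.09
f=near&(abs(w[...,2]-.01)<.004); q=w[f]; print('flange z',np.median(q[:,2]),'table',np.percentile(w[near][:,2],3))
for _ in range(4):
    h=cv2.convexHull(q[:,:2].astype(np.float32))[:,0]; x,y,r=circ(h); q=q[np.hypot(q[:,0]-x,q[:,1]-y)<r+.0015]
print('flange',x,y,r)
k=near&(w[...,2]>.02)&(np.hypot(w[...,0]-x,w[...,1]-y)<.03); k[235:]=0
q=w[k]; uv=np.argwhere(k)[:,::-1]; print('knob',len(q),q.min(0),q.max(0),(q.min(0)+q.max(0))/2,uv.mean(0)); t=q[q[:,2]>q[:,2].max()-.003]; print('knob top',t.mean(0))
u,v=uv.mean(0).astype(int); a=p[max(v-90,0):v+90,u-110:u+110]
cv2.imwrite('pics/lid.png',cv2.resize(a[:,:,::-1],None,fx=2.5,fy=2.5))
plan([(t[:,0].mean(),t[:,1].mean(),.1,90)])
E
```

```text
[ 0.4208 -0.4     0.2189] [179.9973   0.0061  90.1366] 4.6
flange z 0.011960932069364466 table 0.0003134779734045534
flange 0.3952034536520559 -0.3586934206145734 0.07083239418246111
knob 416 [ 0.4    -0.3666  0.0204] [ 0.4226 -0.3443  0.0373] [ 0.4113 -0.3555  0.0289] [270.0168 154.3317]
knob top [ 0.4114 -0.3558  0.0354]
[ 0.438 -0.096  1.191] turn z 0.0011
```

View pics/lid.png

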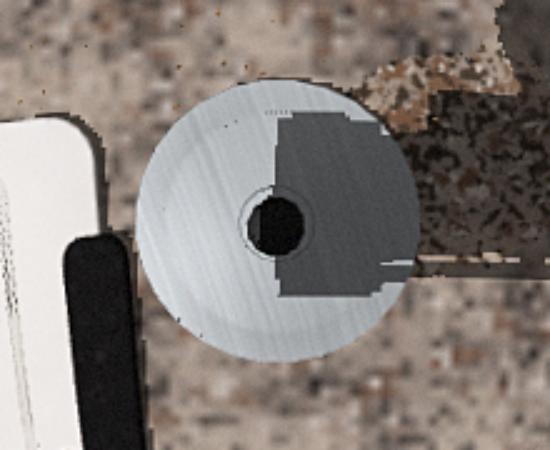

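The crop confirms the choice: a steel lid with its black knob at the centre, about 125 mm across, with a tray corner close on its left. I'll go down with the jaws partly closed to clear the tray.

>>> jog_arm([
  [[0.442,-0.095,1.0,0,0,0,0.4],[0.442,-0.095,1.0,0,0,0,0.4],[0.442,-0.095,1.0,0,0,0,0.4],[0.442,-0.095,1.0,0,0,0,0.4],[0.442,-0.095,1.0,0,0,0,0.4]],
], grip_force=15)

```text
time_s: 5.15
tool_pos: [0.412, -0.3579, 0.1213]
tool_rot: [179.8, 0.1, 90.1]
force: [-0.5, -0.6, 1.0]
grip_width: 0.056
grasp_force: 0.0
```

```bash
python3 - <<'E'
from m import *
p,d,c,w=load('w5'); b=(abs(w[...,0]-.33)<.03)&(abs(w[...,1]+.36)<.08); b[238:]=0
print('tray max z',np.percentile(w[b][:,2],[50,95,99.5]))
plan([(.4114,-.3558,.0305,90)])
E
```

```text
tray max z [0.0104 0.0132 0.0142]
[ 0.021 -0.006  0.908] turn z 0.0005
```

>>> jog_arm([
  [[0,0,0.5,0,0,0,0.4],[0,0,0.75,0,0,0,0.4],[0,0,0.86,0,0,0,0.4],[0,0,0.86,0,0,0,0.4],[0,0,0.86,0,0,0,0.4]],
])

```text
time_s: 5.65
tool_pos: [0.4113, -0.3583, 0.0348]
tool_rot: [179.9, 0.1, 90.0]
force: [-0.4, -0.1, -0.6]
grip_width: 0.0523
grasp_force: 0.0
```

>>> jog_arm([
  [[0.025,0,0.043,0,0,0,0.4],[0.025,0,0.043,0,0,0,0.4],[0.025,0,0.043,0,0,0,0.4]],
])

```text
time_s: 5.95
tool_pos: [0.4106, -0.354, 0.0291]
tool_rot: [179.9, 0.0, 90.1]
force: [0.1, 0.7, -0.0]
grip_width: 0.0521
grasp_force: 0.0
```

>>> jog_arm([
  [[-0.012,0,-0.012,0,0,0,0.4],[-0.012,0,-0.012,0,0,0,0.4],[-0.012,0,-0.012,0,0,0,0.4]],
])

```text
time_s: 6.25
tool_pos: [0.4101, -0.3554, 0.0298]
tool_rot: [180.0, 0.0, 90.0]
force: [0.5, -0.6, 0.7]
grip_width: 0.0524
grasp_force: 0.0
```

>>> jog_arm([
  [[0,0,0,0,0,0,1],[0,0,0,0,0,0,1],[0,0,0,0,0,0,1],[0,0,0,0,0,0,1],[0,0,0,0,0,0,1]],
], grip_force=20)

```text
time_s: 6.75
tool_pos: [0.4102, -0.3552, 0.0297]
tool_rot: [180.0, -0.0, 90.0]
force: [-0.0, -0.0, 0.0]
grip_width: 0.0232
grasp_force: 20.0
```

>>> jog_arm([
  [[0,0,-0.15,0,0,0,1],[0,0,-0.5,0,0,0,1],[0,0,-1,0,0,0,1]],
])

```text
time_s: 7.05
tool_pos: [0.4084, -0.3541, 0.1296]
tool_rot: [-179.7, -0.1, 90.0]
force: [1.7, -0.2, -1.4]
grip_width: 0.0229
grasp_force: 20.0
```

>>> jog_arm([
  [[0,0,-0.5,0,0,0,1],[0,0,-0.9,0,0,0,1],[0,0,-0.9,0,0,0,1]],
])

```text
time_s: 7.35
tool_pos: [0.412, -0.3582, 0.2258]
tool_rot: [179.5, 0.2, 90.0]
force: [1.4, -1.0, -2.0]
grip_width: 0.0233
grasp_force: 20.0
```

>>> jog_arm([
  [[0.3,0.1,0,0,0,0,1],[0.6,0.2,0,0,0,0,1],[0.9,0.3,0,0,0,0,1]],
])

```text
time_s: 7.65
tool_pos: [0.4394, -0.2644, 0.2193]
tool_rot: [-180.0, -0.1, 89.9]
force: [0.1, 1.0, -0.9]
grip_width: 0.023
grasp_force: 20.0
```

>>> jog_arm([
  [[0.35,0.1,0,0,0,0,1],[0.7,0.17,0,0,0,0,1],[1,0.17,0,0,0,0,1]],
])

```text
time_s: 7.95
tool_pos: [0.457, -0.1631, 0.2194]
tool_rot: [-180.0, -0.0, 90.1]
force: [0.2, 0.5, -1.7]
grip_width: 0.023
grasp_force: 20.0
```

>>> jog_arm([
  [[0.35,0,0,0,0,0.029,1],[0.7,0,0,0,0,0.029,1],[0.9,0,0,0,0,0.029,1],[1,0,0,0,0,0.029,1],[1,0,0,0,0,0.029,1]],
])

```text
time_s: 8.45
tool_pos: [0.4566, -0.0646, 0.2194]
tool_rot: [-180.0, 0.0, 84.9]
force: [-0.1, -0.3, -1.6]
grip_width: 0.0231
grasp_force: 20.0
```

```bash
python3 - <<'E'
from h import *
s=env.get_obs();print(s['grip_width'],s['grasp_force'],s['tool_pos'],s['tool_rot'],s['force'])
plan([(.4573,-.0527,.15,84.8)])
E
```

```text
0.023145016469712783 19.99970613978803 [ 0.45655501 -0.06455463  0.21936642] [-1.79956607e+02  1.35416731e-03  8.49122551e+01] [-0.05487136 -0.25891207 -1.6222349 ]
[ 0.119 -0.003  0.694] turn z 0.0006
```

>>> jog_arm([
  [[0.119,-0.003,0.2,0,0,0,1],[0.119,-0.003,0.4,0,0,0,1],[0.119,-0.003,0.4,0,0,0,1],[0.119,-0.003,0.4,0,0,0,1],[0.119,-0.003,0.4,0,0,0,1]],
])

```text
time_s: 8.95
tool_pos: [0.4584, -0.0544, 0.1807]
tool_rot: [179.9, -0.0, 84.7]
force: [0.0, 0.3, -1.6]
grip_width: 0.0231
grasp_force: 20.0
```

```bash
python3 - <<'E'
from m import *
plan([(.4573,-.0527,.11,84.8)])
s,p,d=snap('w6'); p,d,c,w=load('w6')
cv2.imwrite('pics/a.png',p[:,:,::-1]); print(s['time_s'],s['tool_pos'],s['tool_rot'])
# lid flange as seen, and eyes
near=np.hypot(w[...,0]-.457,w[...,1]+.053)<.1
for nm,m in(('L',near&(w[...,2]>.105)&(w[...,2]<.137)&(w[...,1]>.005)),):
    m[235:]=0; q=w[m]; print(nm,len(q),(q.min(0)+q.max(0))/2 if len(q) else '')
E
```

```text
[ 0.016 -0.012  0.707] turn z -0.0005
8.95 [ 0.4584 -0.0544  0.1807] [179.9115  -0.0086  84.7121]
L 593 [0.4636 0.0176 0.127 ]
```

View pics/a.png

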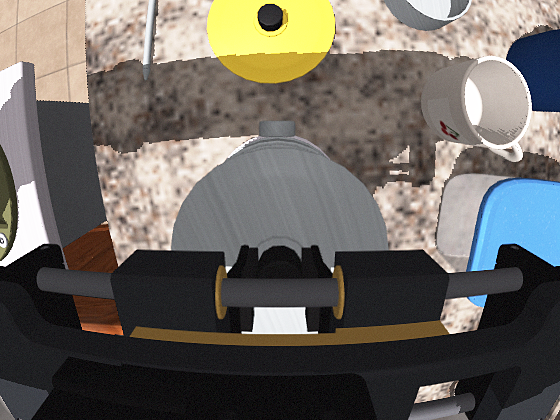

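The wrist view shows the held lid as a grey disc, with its far edge at about row 140 and centred near column 280. The left eye is at (278,128) and aligned with the lid. I'll measure the lid's centre from its visible edge.

```bash
cat >> m.py <<'E'
def lidfit(t,zlo,zhi,rowmax=240):
    p,d,c,w=load(t); m=(w[...,2]>zlo)&(w[...,2]<zhi)&(np.hypot(w[...,0]-.457,w[...,1]+.055)<.085); m[rowmax:]=0
    n,l,s,_=cv2.connectedComponentsWithStats(m.astype(np.uint8)); m=l==1+s[1:,4].argmax()
    B=[]
    rows=np.argwhere(m.any(1))[:,0]; cols=np.argwhere(m.any(0))[:,0]
    for r in rows: k=np.flatnonzero(m[r]); B+=[(k[0],r),(k[-1],r)]
    for k in cols: B.append((k,np.flatnonzero(m[:,k])[0]))
    B=np.array(B); q=w[B[:,1],B[:,0]]; q=q[B[:,1]<rowmax-4]
    for _ in range(5):
        x,y,r=circ(q); e=abs(np.hypot(q[:,0]-x,q[:,1]-y)-r); q=q[e<max(.0012,np.percentile(e,70))]
    pts=w[m]; A=np.c_[pts[:,0],pts[:,1],np.ones(len(pts))]; pl=np.linalg.lstsq(A,pts[:,2],rcond=None)[0]
    return x,y,r,len(q),np.median(pts[:,2]),'tilt deg',np.degrees(pl[:2])
E
python3 - <<'E'
from m import *
print(lidfit('w6',.153,.170))
E
```

```text
(np.float64(0.45851610029973777), np.float64(-0.05511695579537709), np.float64(0.06292157977799165), 392, np.float64(0.16291149790306944), 'tilt deg', array([-0.1644, -2.5252]))
```

>>> jog_arm([
  [[0.018,-0.011,0.2,0,0,0,1],[0.018,-0.011,0.4,0,0,0,1],[0.018,-0.011,0.55,0,0,0,1],[0.018,-0.011,0.55,0,0,0,1],[0.018,-0.011,0.55,0,0,0,1]],
])

```text
time_s: 9.5
tool_pos: [0.4573, -0.0517, 0.1255]
tool_rot: [179.9, 0.0, 84.8]
force: [1.1, 0.5, -1.0]
grip_width: 0.0231
grasp_force: 20.0
```

```bash
python3 - <<'E'
from m import *
s,p,d=snap('w7'); print(s['tool_pos'],s['tool_rot'],s['force'])
z=s['tool_pos'][2]-.0197
print(lidfit('w7',z-.006,z+.008))
E
```

```text
[ 0.4573 -0.0517  0.1255] [179.9464   0.0029  84.7964] [ 1.1061  0.5016 -1.0444]
(np.float64(0.4574320164914299), np.float64(-0.05243652969785881), np.float64(0.06296659836794703), 392, np.float64(0.10769735393264504), 'tilt deg', array([-0.1797, -2.5468]))
```

```bash
python3 - <<'E'
from m import *
for t in('w3','w7'):
    p,d,c,w=load(t); q=w[:235].reshape(-1,3); q=q[(abs(q[:,2])<.01)&(abs(q[:,0]-.45)<.15)&(abs(q[:,1])<.3)]
    A=np.c_[q[:,:2],np.ones(len(q))]; print(t,np.degrees(np.linalg.lstsq(A,q[:,2],rcond=None)[0][:2]),q[:,1].min(),q[:,1].max())
E
```

```text
w3 [-0.0489  0.0674] -0.199373972247581 0.12076528701703515
w7 [-0.0556  0.2228] -0.08727439705296215 0.17304448356837954
```

>>> jog_arm([
  [[-0.018,0,0,0,0.014,0,1],[-0.018,0,0.05,0,0.014,0,1],[-0.018,0,0.05,0,0.014,0,1],[-0.018,0,0.05,0,0.014,0,1],[-0.018,0,0.05,0,0.014,0,1]],
])

```text
time_s: 10.05
tool_pos: [0.4567, -0.0529, 0.1199]
tool_rot: [180.0, -2.5, 84.9]
force: [0.4, 0.1, -1.2]
grip_width: 0.023
grasp_force: 20.0
```

```bash
python3 - <<'E'
from m import *
s,p,d=snap('w8'); print(s['tool_pos'],s['tool_rot'],s['force'])
z=s['tool_pos'][2]-.0197
print(lidfit('w8',z-.006,z+.008))
E
```

```text
[ 0.4567 -0.0529  0.1199] [179.9869  -2.5067  84.8523] [ 0.4226  0.0803 -1.177 ]
(np.float64(0.45692250137906065), np.float64(-0.05288453781726549), np.float64(0.06302381090707121), 392, np.float64(0.10352055085616724), 'tilt deg', array([-0.007 , -0.0354]))
```

>>> jog_arm([
  [[-0.01,0.002,0.06,0,0,0,1],[-0.01,0.002,0.12,0,0,0,1],[-0.01,0.002,0.16,0,0,0,1],[-0.01,0.002,0.16,0,0,0,1],[-0.01,0.002,0.16,0,0,0,1]],
])

```text
time_s: 10.6
tool_pos: [0.4568, -0.0533, 0.1047]
tool_rot: [-179.9, -2.6, 84.8]
force: [-5.7, 0.7, 13.5]
grip_width: 0.0234
grasp_force: 20.0
```

```bash
python3 - <<'E'
from m import *
s,p,d=snap('w9'); print(s['tool_pos'],s['tool_rot'],s['force'])
z=s['tool_pos'][2]-.0165
print(lidfit('w9',z-.006,z+.006))
E
```

```text
[ 0.4568 -0.0533  0.1047] [-179.9233   -2.5776   84.8117] [-5.7059  0.7263 13.4539]
(np.float64(0.4569088875907169), np.float64(-0.053727531116687016), np.float64(0.06290365009152829), 389, np.float64(0.08778118881985475), 'tilt deg', array([-0.2677, -2.5145]))
```

```bash
python3 - <<'E'
from m import *
for t in('w8','w9'):
    p,d,c,w=load(t)
    m=(np.hypot(w[...,0]-.457,w[...,1]+.053)<.1)&(w[...,2]>.105)&(w[...,2]<.137)&(w[...,1]>.008); m[200:]=0; q=w[m]; uv=np.argwhere(m)[:,::-1]
    print(t,len(q),(q.min(0)+q.max(0))/2,q.max(0),uv.mean(0))
    for y0 in(-.05,-.04,-.03,-.02,-.01,0,.005,.01,.015):
        k=(abs(w[...,1]-y0)<.002)&(abs(w[...,0]-.43)<.008)&(w[...,2]>.05)&(w[...,2]<.125); k[240:]=0
        print('  ',y0,np.median(w[k][:,2]) if k.any() else None,k.sum())
p=np.load('w9.npz')['p'];cv2.imwrite('pics/w9c.png',cv2.resize(p[80:260,160:400,::-1],None,fx=3,fy=3,interpolation=cv2.INTER_CUBIC))
E
```

```text
w8 1141 [0.4637 0.0175 0.1267] [0.4755 0.0233 0.1332] [279.6608 131.9308]
   -0.05 None 0
   -0.04 None 0
   -0.03 0.1036384225620679 203
   -0.02 0.10402028170949663 214
   -0.01 0.10322529436802065 218
   0 0.1028534600313519 213
   0.005 0.10302033127062923 89
   0.01 None 0
   0.015 None 0
w9 1366 [0.4636 0.0175 0.1266] [0.4753 0.0232 0.1334] [279.7643 130.101 ]
   -0.05 None 0
   -0.04 None 0
   -0.03 0.08860479464612586 211
   -0.02 0.08853142055387316 214
   -0.01 0.08703681342758976 217
   0 0.08639513726462524 194
   0.005 0.08622299148707357 47
   0.01 None 0
   0.015 None 0
```

View pics/w9c.png

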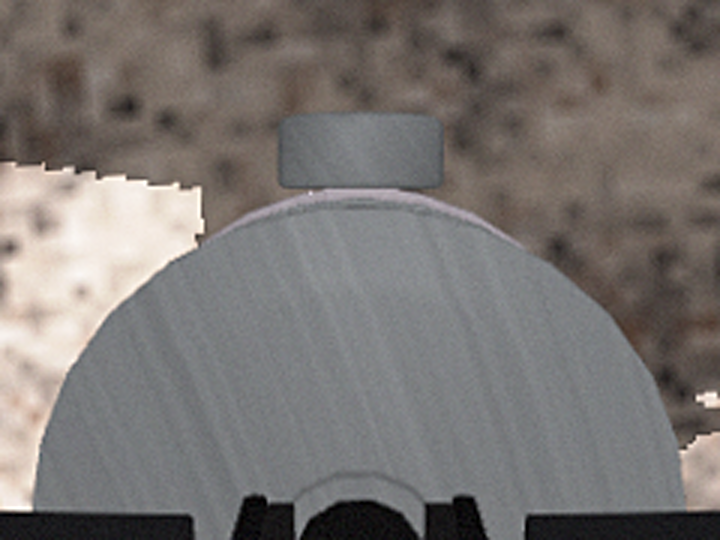

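The lid is part way in. Its +y flange rests on the rim, with top at 86 mm, but the -y side is about 4 mm high, held by the grip. I'll relieve the push and open so it drops flat.

>>> jog_arm([
  [[0,0,-0.01,0,0,0,1],[0,0,-0.01,0,0,0,1]],
])

```text
time_s: 10.85
tool_pos: [0.4569, -0.0535, 0.1048]
tool_rot: [-180.0, -2.5, 84.8]
force: [-0.9, 0.9, 5.0]
grip_width: 0.023
grasp_force: 20.0
```

>>> jog_arm([
  [[0,0,0,0,0,0,0.5],[0,0,0,0,0,0,0.5],[0,0,0,0,0,0,0.5],[0,0,0,0,0,0,0.5],[0,0,0,0,0,0,0.5]],
])

```text
time_s: 11.35
tool_pos: [0.4567, -0.0536, 0.1046]
tool_rot: [-180.0, -2.5, 84.8]
force: [-0.1, 0.2, -0.9]
grip_width: 0.0429
grasp_force: 0.0
```

```bash
python3 - <<'E'
from m import *
s,p,d=snap('w10'); print(s['tool_pos'],s['tool_rot'],s['force'],s['grip_width'])
print(lidfit('w10',.082,.093))
E
```

```text
[ 0.4567 -0.0536  0.1046] [-179.9977   -2.517    84.8069] [-0.0562  0.1861 -0.9355] 0.042919973000124866
(np.float64(0.4569895065694608), np.float64(-0.05404800668555246), np.float64(0.0629831087897897), 390, np.float64(0.08781318622993473), 'tilt deg', array([-0.2631, -2.4792]))
```

>>> jog_arm([
  [[0,0,-0.1,0,0,0,0.5],[0,0,-0.3,0,0,0,0.5],[0,0,-0.6,0,-0.014,0,0.5],[0,0,-1.0,0,-0.014,0,0.5]],
])

```text
time_s: 11.8
tool_pos: [0.4554, -0.0573, 0.2053]
tool_rot: [-179.9, 0.1, 84.9]
force: [1.5, -0.2, 1.1]
grip_width: 0.0438
grasp_force: 0.0
```

>>> jog_arm([
  [[-0.5,0,0,0,0,0,0],[-1,0,0,0,0,0,0],[-1,0,0,0,0,0,0],[-1,0,0,0,0,0,0]],
])

```text
time_s: 12.2
tool_pos: [0.4472, -0.1587, 0.2052]
tool_rot: [179.9, -0.1, 84.6]
force: [0.5, 0.8, 0.7]
grip_width: 0.0676
grasp_force: 0.0
```

```bash
python3 - <<'E'
from m import *
s,p,d=snap('w11'); print(s['tool_pos'],s['tool_rot'],s['force'],s['grip_width'],s['time_s'])
print(lidfit('w11',.081,.093))
p,d,c,w=load('w11')
for ang in range(0,360,45):
    o=[]
    for r in(.025,.040,.055,.0615):
        x,y=.457+r*np.cos(np.radians(ang)),-.0535+r*np.sin(np.radians(ang)); k=np.hypot(w[...,0]-x,w[...,1]-y)<.004; k[240:]=0; o.append(np.median(w[k][:,2]) if k.any() else np.nan)
    print(ang,np.array(o))
for nm,sg in(('R',-1),('L',1)):
    m=(np.hypot(w[...,0]-.457,w[...,1]+.053)<.1)&(w[...,2]>.112)&(w[...,2]<.137)&(sg*(w[...,1]+.053)>.055); m[235:]=0; q=w[m]; print(nm,len(q),(q.min(0)+q.max(0))/2,q.max(0))
E
```

```text
[ 0.4472 -0.1587  0.2052] [179.9441  -0.0607  84.6028] [0.4991 0.8387 0.7387] 0.06762051514277707 12.2
(np.float64(0.4570157948491241), np.float64(-0.05402779314863221), np.float64(0.06275455858719595), 451, np.float64(0.08801536165516632), 'tilt deg', array([-0.0438,  0.0378]))
0 [0.0888 0.0884 0.0867 0.0864]
45 [0.089  0.0885 0.0866 0.0865]
90 [0.0889 0.0886 0.0867 0.0866]
135 [0.0889 0.0887 0.0867 0.0864]
180 [0.089  0.0886 0.0868 0.0866]
225 [0.0889 0.0885 0.0865 0.0865]
270 [0.0888 0.0887 0.0867 0.0866]
315 [0.089  0.0884 0.0867 0.0864]
R 529 [ 0.4509 -0.1239  0.1226] [ 0.4624 -0.1181  0.1331]
L 16 [0.4632 0.0128 0.1132] [0.4695 0.0136 0.1143]
```

The lid is level all round: 86.5 mm at the edge in every direction, domed in the middle, which explains the earlier apparent tilt. It is also centred and released. Now the bar.

>>> jog_arm([
  [[0.47,-0.07,-0.05,0,0,0,0],[0.93,-0.14,-0.05,0,0,0,0],[0.93,-0.14,-0.05,0,0,0,0]],
])

```text
time_s: 12.55
tool_pos: [0.4414, -0.0556, 0.2095]
tool_rot: [-180.0, -0.1, 85.5]
force: [-1.2, -0.6, 0.1]
grip_width: 0.0857
grasp_force: 0.0
```

>>> jog_arm([
  [[0.47,-0.07,-0.05,0,0,0,0],[0.93,-0.14,-0.05,0,0,0,0],[0.93,-0.14,-0.05,0,0,0,0]],
])

```text
time_s: 12.85
tool_pos: [0.4352, 0.0377, 0.2145]
tool_rot: [-180.0, -0.1, 85.5]
force: [-0.1, -0.0, -0.2]
grip_width: 0.0868
grasp_force: 0.0
```

>>> jog_arm([
  [[0.47,-0.07,-0.05,0,0,0,0],[0.93,-0.14,-0.05,0,0,0,0],[0.93,-0.14,-0.05,0,0,0,0],[0.93,-0.14,-0.05,0,0,0,0],[0.93,-0.14,-0.05,0,0,0,0]],
])

```text
time_s: 13.35
tool_pos: [0.4306, 0.1233, 0.2194]
tool_rot: [-180.0, 0.0, 84.8]
force: [0.3, -0.6, 0.2]
grip_width: 0.0872
grasp_force: 0.0
```

```bash
cat >> m.py <<'E'
def bar(t):
    p,d,c,w=load(t)
    g=(p.max(2)<70)&(w[...,2]>.010)&(w[...,2]<.026)&(np.hypot(w[...,0]-.362,w[...,1]-.296)<.06)
    if t=='w1': g[240:]=0
    n,l,s,_=cv2.connectedComponentsWithStats(g.astype(np.uint8)); g=l==1+s[1:,4].argmax()
    q=w[g]; top=q[q[:,2]>np.percentile(q[:,2],60)]
    (cx,cy),(a,b),th=cv2.minAreaRect((top[:,:2]*1000).astype(np.float32))
    print(t,'grip n',g.sum(),'top z',np.median(top[:,2]),'rect mm',(round(cx,1),round(cy,1)),round(a,1),round(b,1),round(th,1))
    e=np.cov(top[:,:2].T); v=np.linalg.eigh(e)[1][:,1]; v*=-np.sign(v[1]); gc=np.array([cx,cy])/1000
    print(' grip dir deg',np.degrees(np.arctan2(v[1],v[0])))
    r=(w[...,2]>.004)&(w[...,2]<.014); dx=(w[...,:2]-gc); along=dx@v; perp=dx@np.array([-v[1],v[0]])
    r&=(along>.045)&(along<.2)&(abs(perp)<.015); q=w[r]
    if len(q)>10:
        f=cv2.fitLine((q[:,:2]*1000).astype(np.float32),cv2.DIST_HUBER,0,.01,.01).ravel(); f[:2]*=np.sign(-f[1]); print(' rod n',len(q),'dir deg',np.degrees(np.arctan2(f[1],f[0])),'along max',along[r].max(),'z max',np.percentile(q[:,2],95),'perp of rod at grip mm',np.cross(f[:2],gc*1000-f[2:]))
E
python3 - <<'E'
from m import *
s,p,d=snap('w12'); print(s['tool_pos'],s['tool_rot'],s['time_s'])
bar('w1'); bar('w12')
E
```

```text
[0.4306 0.1233 0.2194] [-179.9844    0.0486   84.8046] 13.35
w1 grip n 985 top z 0.020711837811520473 rect mm (362.5, 296.6) 65.3 13.5 82.5
 grip dir deg -97.40298883918003
 rod n 625 dir deg -98.215965 along max 0.19972548383409805 z max 0.010270260098133631 perp of rod at grip mm -0.27149359734903555
w12 grip n 882 top z 0.02086352662353902 rect mm (362.7, 295.9) 66.1 12.9 81.9
 grip dir deg -97.73057608266318
 rod n 892 dir deg -98.05828 along max 0.19987578551373314 z max 0.01025718416832694 perp of rod at grip mm -0.5647068851073982
```

```bash
python3 - <<'E'
from h import *
s=env.get_obs(); a=(*s['tool_pos'],s['tool_rot'][2])
plan([(.40,.21,.18,83),(.3626,.2962,.10,81.9)],a)
E
```

```text
[ 0.838 -0.386  0.395] turn z 0.0097
[ 0.81  -0.476  0.8  ] turn z 0.0061
```

>>> jog_arm([
  [[0.42,-0.19,0.2,0,0,0.01,0.3],[0.84,-0.386,0.395,0,0,0.01,0.3],[0.84,-0.386,0.395,0,0,0.01,0.3]],
])

```text
time_s: 13.7
tool_pos: [0.3962, 0.2148, 0.1777]
tool_rot: [-179.8, 0.1, 83.4]
force: [-1.0, 0.0, -0.3]
grip_width: 0.0707
grasp_force: 0.0
```

>>> jog_arm([
  [[0.4,-0.24,0.4,0,0,0.006,0.3],[0.81,-0.476,0.8,0,0,0.006,0.3],[0.81,-0.476,0.8,0,0,0.006,0.3],[0.81,-0.476,0.8,0,0,0.006,0.3],[0.81,-0.476,0.8,0,0,0.006,0.3]],
])

```text
time_s: 14.2
tool_pos: [0.3634, 0.2962, 0.1003]
tool_rot: [180.0, 0.0, 81.9]
force: [0.4, -0.4, -0.1]
grip_width: 0.0608
grasp_force: 0.0
```

```bash
python3 - <<'E'
from m import *
s,p,d=snap('w13'); print(s['tool_pos'],s['tool_rot'],s['time_s'],s['grip_width'])
bar('w13')
plan([(.3626,.2962,.0165,81.9)])
E
```

```text
[0.3634 0.2962 0.1003] [179.9709   0.0498  81.8737] 14.2 0.0608189049543246
w13 grip n 1862 top z 0.020698570474919686 rect mm (362.8, 297.1) 66.2 13.6 81.3
 grip dir deg -98.59944157190395
 rod n 294 dir deg -99.13915 along max 0.10750877435993456 z max 0.009962865615515392 perp of rod at grip mm -1.3084016473512747
[-0.002 -0.013  0.844] turn z -0.0005
```

>>> jog_arm([
  [[0,-0.005,0.4,0,0,0,0.3],[0,-0.005,0.7,0,0,0,0.3],[0,-0.005,0.8,0,0,0,0.3],[0,-0.005,0.82,0,0,0,0.3],[0,-0.005,0.82,0,0,0,0.3]],
])

```text
time_s: 14.75
tool_pos: [0.3633, 0.2977, 0.0194]
tool_rot: [179.9, -0.1, 81.9]
force: [-0.4, 0.2, -0.1]
grip_width: 0.0609
grasp_force: 0.0
```

>>> jog_arm([
  [[0,0,0.025,0,0,0,0.3],[0,0,0.025,0,0,0,0.3],[0,0,0.025,0,0,0,0.3]],
])

```text
time_s: 15.05
tool_pos: [0.3624, 0.2979, 0.0163]
tool_rot: [180.0, -0.1, 81.9]
force: [-0.1, -0.2, -0.4]
grip_width: 0.0609
grasp_force: 0.0
```

>>> jog_arm([
  [[0,0,0,0,0,0,1],[0,0,0,0,0,0,1],[0,0,0,0,0,0,1],[0,0,0,0,0,0,1],[0,0,0,0,0,0,1]],
], grip_force=45)

```text
time_s: 15.55
tool_pos: [0.362, 0.2975, 0.0156]
tool_rot: [180.0, -0.0, 81.9]
force: [0.2, -0.0, -0.0]
grip_width: 0.0288
grasp_force: 0.0
```

>>> jog_arm([
  [[0,0,0,0,0,0,1],[0,0,0,0,0,0,1],[0,0,0,0,0,0,1],[0,0,0,0,0,0,1],[0,0,0,0,0,0,1]],
])

```text
time_s: 16.05
tool_pos: [0.362, 0.2975, 0.0156]
tool_rot: [180.0, -0.0, 81.9]
force: [-0.1, 0.3, -0.1]
grip_width: 0.0157
grasp_force: 45.0
```

```bash
python3 - <<'E'
from h import *
plan([(.362,.2975,.16,81.9),(.4858,.2604,.16,84.8)],(.362,.2975,.0156,81.9))
E
```

```text
[ 0.     0.    -1.444] turn z -0.0
[-0.193  1.278  0.   ] turn z -0.0161
```

>>> jog_arm([
  [[0,0,-0.15,0,0,0,1],[0,0,-0.4,0,0,0,1],[0,0,-0.7,0,0,0,1],[0,0,-0.7,0,0,0,1]],
])

```text
time_s: 16.45
tool_pos: [0.3641, 0.2995, 0.0891]
tool_rot: [179.8, -0.4, 81.9]
force: [0.4, 0.2, -1.1]
grip_width: 0.0156
grasp_force: 45.0
```

>>> jog_arm([
  [[0,0.2,-0.3,0,0,-0.016,1],[-0.05,0.4,-0.6,0,0,-0.016,1],[-0.1,0.6,-0.74,0,0,-0.016,1],[-0.1,0.6,-0.74,0,0,-0.016,1]],
])

```text
time_s: 16.85
tool_pos: [0.4235, 0.2782, 0.1614]
tool_rot: [179.8, -0.1, 84.6]
force: [0.2, -0.0, -1.4]
grip_width: 0.0154
grasp_force: 45.0
```

```bash
python3 - <<'E'
from h import *
s=env.get_obs(); print(s['tool_pos'],s['tool_rot'],s['grip_width'],s['force'],s['wrist_torque']); plan([(.4858,.2604,.15,84.8)])
E
```

```text
[0.42353603 0.2781954  0.16135068] [ 1.79762770e+02 -1.31613456e-01  8.45793741e+01] 0.015405252141155908 [ 0.22589115 -0.0392733  -1.37801773] [-0.08760521  0.02807872 -0.00664339]
[-0.118  0.637  0.114] turn z -0.0012
```

>>> jog_arm([
  [[-0.06,0.3,0.06,0,0,0,1],[-0.118,0.637,0.114,0,0,-0.001,1],[-0.118,0.637,0.114,0,0,-0.001,1],[-0.118,0.637,0.114,0,0,-0.001,1],[-0.118,0.637,0.114,0,0,-0.001,1]],
])

```text
time_s: 17.35
tool_pos: [0.4806, 0.2622, 0.1471]
tool_rot: [-179.9, 0.0, 85.1]
force: [-0.4, 0.2, -1.7]
grip_width: 0.0153
grasp_force: 45.0
```

```bash
python3 - <<'E'
from m import *
s,p,d=snap('w14'); print(s['tool_pos'],s['tool_rot'],s['time_s'],s['force'])
q=p[150:400]; cv2.imwrite('pics/w14c.png',cv2.resize(p[200:380,150:410,::-1],None,fx=3,fy=3,interpolation=cv2.INTER_CUBIC))
E
```

```text
[0.4806 0.2622 0.1471] [-179.8659    0.0471   85.0641] 17.35 [-0.4453  0.2268 -1.6751]
```

View pics/w14c.png

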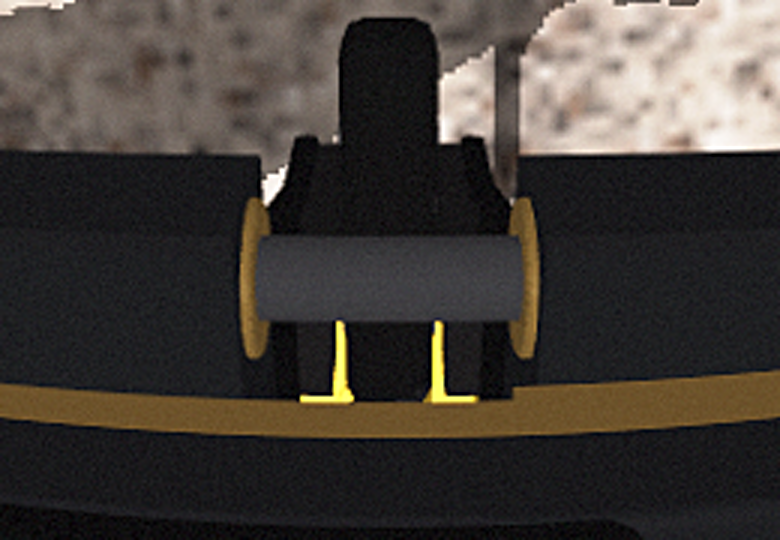

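The crop shows only the rear of the grip between the fingers; the rod is hidden. I'll measure the rod and the eyes with the two fixed cameras, working relative to each other.

```bash
cat >> m.py <<'E'
def fixed(tag,zr=.137,save=False):
    """rod line and eyes as seen by each fixed camera; s,t,z in carrier axis coordinates (s toward left eye, t lateral)"""
    u=np.array([.0128,.1412]);u/=np.linalg.norm(u);n=np.array([u[1],-u[0]]);o=np.array([.45735,-.05325])
    for cn in('top','scene'):
        p,d=env.read_camera(cn); np.savez(f'{tag}_{cn}.npz',p=p,d=d); c=cam(cn); w=cloud(cn,c,d)
        s=(w[...,:2]-o)@u; t=(w[...,:2]-o)@n; z=w[...,2]
        for nm,m in (('rod',(s>.085)&(s<.30)&(abs(t)<.03)&(abs(z-zr)<.013)),('eyeL',(s>.06)&(s<.083)&(abs(t)<.02)&(z>.108)&(z<.14)),('eyeR',(s<-.06)&(s>-.083)&(abs(t)<.02)&(z>.108)&(z<.14))):
            if m.sum()<4: print(cn,nm,'none',m.sum()); continue
            S,T,Z=s[m],t[m],z[m]
            if nm=='rod':
                k=S<(S.min()+.178); S,T,Z=S[k],T[k],Z[k]
                a=np.polyfit(S,T,1);b=np.polyfit(S,Z,1); print(cn,nm,k.sum(),'s',S.min(),S.max(),'t at tip',np.polyval(a,S.min()),'slope',a[0],'z at tip',np.polyval(b,S.min()),'slope',b[0])
            else: print(cn,nm,m.sum(),'s',(S.min()+S.max())/2,'t',(T.min()+T.max())/2,T.mean(),'z',Z.max(),np.mean(np.sort(Z)[-8:]))
E
python3 - <<'E'
from m import *
s=env.get_obs();print(s['tool_pos'],s['tool_rot'])
fixed('f1',s['tool_pos'][2]-.0106)
E
```

```text
[0.4808 0.2624 0.1475] [-179.9027    0.0124   85.0897]
top rod 182 s 0.10417567378446818 0.28197964694456945 t at tip -0.005149954117120505 slope -0.004327433020517117 z at tip 0.13977057715335445 slope 0.002379260865728671
top eyeL 27 s 0.06968769383387471 t -0.0010317046672921413 -0.0012416223940283021 z 0.13762996327496313 0.13331984511975245
top eyeR 32 s -0.0715436333248489 t -0.001570819467443002 -0.0019670507026952498 z 0.13791150367074834 0.1340488377946753
scene rod 142 s 0.10198620352081016 0.27989578116384867 t at tip -0.006484799677632059 slope -0.001469548391858544 z at tip 0.1396221273604925 slope 0.0047579901321911314
scene eyeL 39 s 0.06767579090153641 t -0.0036507624407745532 -0.004304190463547164 z 0.13565415434743167 0.13239732575409527
scene eyeR 40 s -0.07465047130921751 t -0.003801579906490099 -0.004717430997381369 z 0.1354281023244024 0.13294262428074083
```

>>> jog_arm([
  [[0,0.042,0.08,0,0,0.0015,1],[0,0.042,0.165,0,0,0.0015,1],[0,0.042,0.165,0,0,0.0015,1],[0,0.042,0.165,0,0,0.0015,1],[0,0.042,0.165,0,0,0.0015,1]],
])

```text
time_s: 18.0
tool_pos: [0.4866, 0.2613, 0.1317]
tool_rot: [180.0, -0.0, 84.7]
force: [-0.2, 0.4, -1.1]
grip_width: 0.0158
grasp_force: 45.0
```

```bash
python3 - <<'E'
from m import *
s=env.get_obs();print(s['tool_pos'],s['tool_rot'],s['time_s'])
fixed('f2',s['tool_pos'][2]-.0106)
u=np.array([.0128,.1412]);u/=np.linalg.norm(u);r=s['tool_pos'][:2]-[.45735,-.05325]; print('TCP s,t',r@u,r@[u[1],-u[0]],'axis yaw',np.degrees(np.arctan2(u[1],u[0])))
E
```

```text
[0.4866 0.2613 0.1317] [179.9922  -0.0055  84.7171] 18.0
top rod 173 s 0.10164128263046451 0.27961391132229324 t at tip -0.0005645575049947412 slope 0.003025268796960224 z at tip 0.12414550290399634 slope -0.0005600427749382765
top eyeL 27 s 0.06964929189400708 t -0.0011794672007999982 -0.0012489997745100039 z 0.1348336902412668 0.13324238824031095
top eyeR 32 s -0.07165158734681484 t -0.0011312748126166552 -0.0018499075514054918 z 0.1359259019064647 0.13323003310713932
scene rod 135 s 0.09990961748653968 0.27729266172196065 t at tip -0.001199046148526796 slope -0.004014422526628026 z at tip 0.1228972148009353 slope 0.0075728429541027965
scene eyeL 41 s 0.06750154396310748 t -0.0024584419568225834 -0.004521922978634023 z 0.1340922852341837 0.13280826565864526
scene eyeR 39 s -0.07419303700954816 t -0.0015217144752819245 -0.004004402639291631 z 0.13602997814799123 0.13244589897646813
TCP s,t 0.31591650052799203 0.0007698451843425567 axis yaw 84.82020602924273
```

>>> jog_arm([
  [[-0.05,-0.008,0.005,0,0,-0.0005,1],[-0.15,-0.008,0.005,0,0,-0.0005,1],[-0.25,-0.008,0.005,0,0,-0.0005,1],[-0.35,-0.008,0.005,0,0,-0.0005,1],[-0.4,-0.008,0.005,0,0,-0.0005,1]],
])

```text
time_s: 18.6
tool_pos: [0.4822, 0.2196, 0.1313]
tool_rot: [180.0, 0.0, 84.7]
force: [-1.0, -0.2, -0.6]
grip_width: 0.0154
grasp_force: 45.0
```

```bash
cat >> m.py <<'E'
def st():
    s=env.get_obs(); u=np.array([.0128,.1412]);u/=np.linalg.norm(u);r=s['tool_pos'][:2]-[.45735,-.05325]
    print('s,t,z',r@u,r@[u[1],-u[0]],s['tool_pos'][2],'rot',s['tool_rot'],'F',s['force'],'T',s['wrist_torque'],s['time_s'])
E
python3 -c "
from m import *
st()"
```

```text
s,t,z 0.2740084033571299 7.052402721326526e-05 0.13128730135059863 rot [179.9987   0.0064  84.7005] F [-1.0118 -0.1637 -0.5803] T [-0.0585  0.0396 -0.0163] 18.6
```

>>> jog_arm([
  [[-0.15,0.001,0,0,0,-0.0006,1],[-0.35,0.002,0,0,0,-0.0006,1],[-0.55,0.002,0,0,0,-0.0006,1],[-0.75,0.002,0,0,0,-0.0006,1],[-0.95,0.002,0,0,0,-0.0006,1]],
])

```text
time_s: 19.1
tool_pos: [0.4734, 0.1247, 0.1312]
tool_rot: [180.0, -0.0, 84.9]
force: [0.1, 0.0, -1.0]
grip_width: 0.0158
grasp_force: 45.0
```

```bash
python3 - <<'E'
from m import *
st()
u=np.array([.0128,.1412]);u/=np.linalg.norm(u);n=np.array([u[1],-u[0]]);o=np.array([.45735,-.05325])
for cn in('top','scene'):
    p,d=env.read_camera(cn); w=cloud(cn,cam(cn),d); s=(w[...,:2]-o)@u; t=(w[...,:2]-o)@n; z=w[...,2]
    m=(s>-.06)&(s<.055)&(abs(t)<.012)&(abs(z-.122)<.009); S,T,Z=s[m],t[m],z[m]; print(cn,m.sum(),S.min() if len(S) else '')
    if len(S)>5: a=np.polyfit(S,T,1);b=np.polyfit(S,Z,1);print(a,b,'t,z extrap at s=-.076',np.polyval(a,-.076),np.polyval(b,-.076))
    m=(s>.085)&(s<.13)&(abs(t)<.012)&(abs(z-.122)<.009); print('outer',m.sum(),t[m].mean(),z[m].mean())
    for sg in(1,-1):
        m=(sg*s>.06)&(sg*s<.083)&(abs(t)<.02)&(z>.108)&(z<.14); print('eye',sg,t[m].mean(),(t[m].min()+t[m].max())/2,np.sort(z[m])[-8:].mean())
E
```

```text
s,t,z 0.17867064931880483 -3.446693839662465e-05 0.1312224366215386 rot [179.998   -0.0122  84.8664] F [ 0.1066  0.0477 -0.9616] T [-0.0632  0.0081 -0.0247] 19.1
top 98 -0.034607139987464945
[ 0.0074 -0.0012] [0.0185 0.1224] t,z extrap at s=-.076 -0.0017630614027258574 0.1209461964370528
outer 31 -0.0008293846008457004 0.12249449685209625
eye 1 -0.0012254283298789195 -0.001830277315906701 0.13303899015829085
eye -1 -0.00193717538497723 -0.0016315166650263504 0.13329124923601068
scene 89 -0.03881248148436966
[ 0.0081 -0.0026] [-0.0014  0.1223] t,z extrap at s=-.076 -0.0032377538939194588 0.12241532203610835
outer 36 -0.0019415812056220439 0.12265927278504865
eye 1 -0.004789909701384622 -0.0038976760236107523 0.13192455887020074
eye -1 -0.004087222150183191 -0.004077808862878648 0.13189350993616034
```

>>> jog_arm([
  [[-0.1,0,0,0,0,0,1],[-0.2,0,0,0,0,0,1],[-0.3,0,0,0,0,0,1],[-0.4,0,0,0,0,0,1],[-0.45,0,0,0,0,0,1]],
])

```text
time_s: 19.7
tool_pos: [0.4696, 0.0808, 0.1312]
tool_rot: [-180.0, 0.0, 84.9]
force: [-0.6, -0.4, -1.3]
grip_width: 0.0161
grasp_force: 45.0
```

```bash
python3 -c "
from m import *
st()"
```

```text
s,t,z 0.13461310980106103 0.00010974338717549027 0.13115615014001447 rot [-179.9973    0.0091   84.8607] F [-0.5648 -0.4432 -1.3368] T [-0.036   0.0593 -0.0019] 19.7
```

Free running, no contact force. Now the last 16 mm.

>>> jog_arm([
  [[-0.05,0,0,0,0,0,1],[-0.1,0,0,0,0,0,1],[-0.16,0,0,0,0,0,1],[-0.16,0,0,0,0,0,1],[-0.16,0,0,0,0,0,1]],
])

```text
time_s: 20.2
tool_pos: [0.4683, 0.0662, 0.1312]
tool_rot: [180.0, -0.0, 84.9]
force: [-0.0, -0.4, -0.8]
grip_width: 0.0153
grasp_force: 45.0
```

```bash
python3 - <<'E'
from m import *
st()
u=np.array([.0128,.1412]);u/=np.linalg.norm(u);n=np.array([u[1],-u[0]]);o=np.array([.45735,-.05325])
P={}
for cn in('top','scene'):
    p,d=env.read_camera(cn); P[cn]=p; c=cam(cn); w=cloud(cn,c,d); s=(w[...,:2]-o)@u; t=(w[...,:2]-o)@n; z=w[...,2]
    for nm,lo,hi in(('rod beyond R',-.12,-.083),('rod mid',-.055,.055),('rod/grip',.077,.09)):
        m=(s>lo)&(s<hi)&(abs(t)<.012)&(abs(z-.122)<.009); print(cn,nm,m.sum(),s[m].min() if m.any() else '',t[m].mean(),z[m].mean())
    for sg in(1,-1):
        m=(sg*s>.06)&(sg*s<.083)&(abs(t)<.02)&(z>.126)&(z<.14); print(' eye',sg,s[m].min(),s[m].max(),t[m].mean(),np.sort(z[m])[-8:].mean())
    uv=proj(cn,c,[[*(o-u*.03),.12]])[0].astype(int); a=p[uv[1]-40:uv[1]+40,uv[0]-65:uv[0]+65]; P[cn]=cv2.resize(a[:,:,::-1],(600,369)[:2] if 0 else (487,300),interpolation=cv2.INTER_CUBIC)
cv2.imwrite('pics/fin.png',np.vstack([P['top'],P['scene']]))
E
```

```text
s,t,z 0.11999238135522722 0.00014619437414380154 0.13121459372756447 rot [179.9932  -0.0176  84.916 ] F [-0.0161 -0.4477 -0.8069] T [-0.0174  0.0661  0.0244] 20.2
top rod beyond R 8 -0.09299931225108363 -0.000514290025105203 0.12326318711992032
top rod mid 102 -0.05404057007677582 -0.0006494259332006775 0.12246726846835126
top rod/grip 0  nan nan<stdin>:8: RuntimeWarning: Mean of empty slice.
  ret = ret.dtype.type(ret / rcount)
Traceback (most recent call last):
ValueError: zero-size array to reduction operation minimum which has no identity
```

>>> jog_arm([
  [[-0.02,-0.001,0,0,0,0,1],[-0.02,-0.001,0,0,0,0,1],[-0.02,-0.001,0,0,0,0,1],[-0.02,-0.001,0,0,0,0,1],[-0.02,-0.001,0,0,0,0,1]],
])

```text
time_s: 20.75
tool_pos: [0.468, 0.0642, 0.1312]
tool_rot: [180.0, -0.0, 84.9]
force: [0.5, 1.1, -1.0]
grip_width: 0.0156
grasp_force: 45.0
```

```bash
python3 - <<'E'
from m import *
st()
u=np.array([.0128,.1412]);u/=np.linalg.norm(u);n=np.array([u[1],-u[0]]);o=np.array([.45735,-.05325])
P=[]
for cn in('top','scene'):
    p,d=env.read_camera(cn); c=cam(cn); w=cloud(cn,c,d); s=(w[...,:2]-o)@u; t=(w[...,:2]-o)@n; z=w[...,2]
    m=(s>-.12)&(s<.055)&(abs(t)<.012)&(abs(z-.122)<.009); print(cn,'tip s',s[m].min(),'t',np.polyfit(s[m],t[m],1))
    m=(s<-.06)&(s>-.083)&(abs(t)<.02)&(z>.126)&(z<.14); print(' eyeR s',s[m].min(),s[m].max(),m.sum(),np.sort(z[m])[-8:].mean())
    m=(np.hypot(s,t)<.05)&(np.hypot(s,t)>.03)&(abs(t)>.012)&(abs(z-.088)<.008); A=np.c_[s[m],t[m],np.ones(m.sum())]; print(' lid z',np.median(z[m]),'tilt',np.degrees(np.linalg.lstsq(A,z[m],rcond=None)[0][:2]))
    uv=proj(cn,c,[[*(o-u*.02),.12]])[0].astype(int); a=p[uv[1]-40:uv[1]+40,uv[0]-65:uv[0]+65]; P.append(cv2.resize(a[:,:,::-1],(487,300),interpolation=cv2.INTER_CUBIC))
cv2.imwrite('pics/fin.png',np.vstack(P))
E
```

```text
s,t,z 0.11796755989323576 2.6467850428335896e-05 0.13117936422760684 rot [179.9969  -0.0049  84.9221] F [ 0.4669  1.1365 -0.9883] T [-0.0889 -0.0105 -0.007 ] 20.75
top tip s -0.09627001304319355 t [ 0.0137 -0.0007]
 eyeR s -0.08137413075383079 -0.06478415924589433 29 0.13274465195003848
 lid z 0.08807488807296071 tilt [-0.2749 -0.3352]
scene tip s -0.09677881387978479 t [ 0.0033 -0.0026]
 eyeR s -0.0809217108112416 -0.0615987014165704 23 0.13377310016637145
 lid z 0.08816790958289167 tilt [0.1108 0.0684]
```

View pics/fin.png

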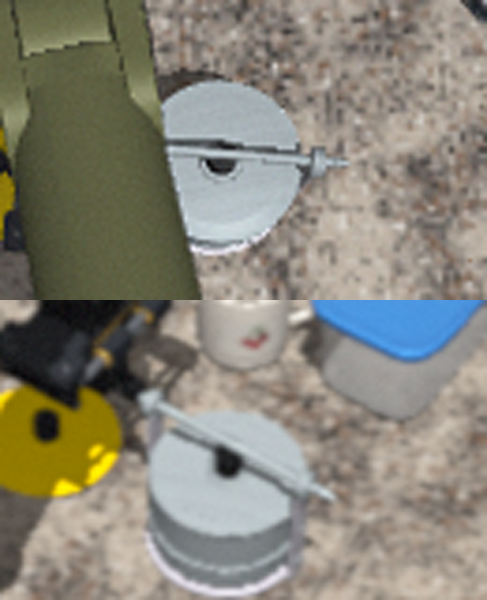

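The rod passes through the left eye, over the seated lid and on through the right eye. Its tip stands out beyond the eye, at (345,162) in the top crop and (330,495) in the scene crop. The tip is about 20 mm past the eye's outer face, the lid is level and contact forces are near zero.

```bash
python3 -c "
from cell import env
print(env.sign_off())"
```

```text
the job is handed in; nothing more can be done
None
```

The lid is seated level on the carrier and released, and the lock bar is threaded through both eyes, its tip about 20 mm past the second so the clip groove is clear, with the arm still gripping it; handed in at about 21 s of the 66 s allowed.

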